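# Steady the rocking serving board, then close its twist-lock tins

## Task

The wooden serving board rocks: first screw its three adjustable feet in or out by the black knobs on top until it stands level on all four feet, and let go. Then stand every small red-knobbed tin in a cup of the board and close a blue outer shell over each: lower it with its bar pointing along the brass lugs and twist it a quarter turn, so that it is locked with its bar across the lugs. The board must still be level and steady at the end; spare shells may stay where they are, and the lemon, garlic, onions and mug must not be moved.

Things in the scene. Friction and masses are not known exactly. Their poses are not given: they have to be found in the camera images.
- stand: Light wooden board, 210 x 340 mm (x by y), 3 kg, loose, on four feet. Origin: its middle, level with the fixed foot's underside (z = 0 when level); x away from the robot, y left, z up. The slab spans z = 16 to 34 mm. Adjustable feet at x = -70, y = +140 (front left), -70, -140 (front right) and +80, +140 mm (rear left); fixed foot at +80, -140 (rear right). At the start it is not level and rocks corner to corner
- knob_front_left (a joint): Angle of the black knob of the front left foot screw, rad, -3.6 to 3.6, grows CLOCKWISE from above; clockwise screws the foot down and raises that corner, 1.59 mm per rad (10 mm a turn). At 0 the foot is as long as the fixed foot and the white pointer on the knob points to the white dot on the board (towards -x). Friction 0.06 N m; it stays where it is left
- knob_front_right (a joint): The same for the front right foot (also clockwise = foot goes down)
- knob_rear_left (a joint): The same for the rear left foot (also clockwise = foot goes down)
- knob_front_left_grip (a point): Point on the axis of the front left knob, at mid height of the knob: a round black knob 33 mm across and 20 mm high; at joint 0 it spans 46 to 66 mm above the stand's origin and it moves with the screw (1.59 mm lower per rad)
- knob_front_right_grip (a point): The same for the front right knob
- knob_rear_left_grip (a point): The same for the rear left knob; the left cup's rim (12 mm high) begins 57 mm from its axis
- foot_front_left: The front left foot of the board (adjustable by the knob), 28 mm across; origin at the centre of its underside. Rubber, squashes about 0.5 mm under its share of the weight; a foot that is short or beside a long one carries nothing and the board rocks
- foot_front_right: The front right foot of the board (adjustable by the knob), 28 mm across; origin at the centre of its underside. Rubber, squashes about 0.5 mm under its share of the weight; a foot that is short or beside a long one carries nothing and the board rocks
- foot_rear_left: The rear left foot of the board (adjustable by the knob), 28 mm across; origin at the centre of its underside. Rubber, squashes about 0.5 mm under its share of the weight; a foot that is short or beside a long one carries nothing and the board rocks
- foot_rear_right: The rear right foot of the board (fixed), 28 mm across; origin at the centre of its underside. Rubber, squashes about 0.5 mm under its share of the weight; a foot that is short or beside a long one carries nothing and the board rocks
- cup_left (a point): Centre of the left cup, on the board's top face (stand x = 15, y = +95, z = 34 mm). The cup is a steel ring 44 mm across outside and 12 mm high, with a recess 39 mm across whose floor is 4 mm above the board. Two brass lugs stick out of the ring along the board's +x and -x to 30 mm from the centre, 9 mm wide, from 6.5 to 11.5 mm above the board
- cup_middle (a point): Centre of the middle cup, on the board's top face (stand x = 15, y = 0, z = 34 mm). The cup is a steel ring 44 mm across outside and 12 mm high, with a recess 39 mm across whose floor is 4 mm above the board. Two brass lugs stick out of the ring along the board's +x and -x to 30 mm from the centre, 9 mm wide, from 6.5 to 11.5 mm above the board
- cup_right (a point): Centre of the right cup, on the board's top face (stand x = 15, y = -95, z = 34 mm). The cup is a steel ring 44 mm across outside and 12 mm high, with a recess 39 mm across whose floor is 4 mm above the board. Two brass lugs stick out of the ring along the board's +x and -x to 30 mm from the centre, 9 mm wide, from 6.5 to 11.5 mm above the board
- tin_1: Small inner tin (the tins are alike; one may be absent): aluminium drum 32 mm across and 46 mm high with a red knob on its lid, 16 mm across, from 46 to 62 mm. Origin at the centre of its underside, z up. 0.12 kg. Stands on the worktop beside the board at the start; its yaw does not matter
- tin_2: Small inner tin (the tins are alike; one may be absent): aluminium drum 32 mm across and 46 mm high with a red knob on its lid, 16 mm across, from 46 to 62 mm. Origin at the centre of its underside, z up. 0.12 kg. Stands on the worktop beside the board at the start; its yaw does not matter
- tin_3: Small inner tin (the tins are alike; one may be absent): aluminium drum 32 mm across and 46 mm high with a red knob on its lid, 16 mm across, from 46 to 62 mm. Origin at the centre of its underside, z up. 0.12 kg. Stands on the worktop beside the board at the start; its yaw does not matter
- shell_1: Outer shell (the three are alike): blue hood, 72 mm across (66 inside), open below, 78 mm high, 0.2 kg; wooden grip bar on top, 40 mm along its own x, 12 mm wide, from 78 to 98 mm. Origin: centre of the lower rim, z up. Two lips in the rim, 4 mm thick, reach in to 25.5 mm from the axis; gaps between them at its +x and -x (under the bar's ends, white stripes), each 60 degrees wide
- shell_2: Outer shell like shell_1. A shell passes down over a cup only with its gaps over the brass lugs: bar along the board's x, either way round, within about 15 degrees; its rim then rests on the board. A quarter turn either way (bar along the board's y) brings the lips under the lugs and locks it
- shell_3: Outer shell like shell_1
- ex04_lemon: Lemon, bystander, 78 x 55 x 56 mm, origin under its centre
- ex05_garlic: Garlic bulb, bystander, 60 mm, origin under its centre
- onion: Onion beside the spice jars (a second onion stands behind it and is no concern), bystander, 75 mm, origin under its centre
- mug: Blue and white mug, bystander, 78 mm across, 92 mm high, origin under it
Mind the look-alikes: they are no part of the job. What is shaped like the shell_2 but pink is not meant. What is shaped like the shell_1 but green is not meant.

How it is judged:
By the outcome, as a careful person would: the job done as asked, in the order asked, and still so for the second after the job is handed in, with the robot touching nothing.
Of tin_1, tin_2, tin_3 only 2 to 3 are there at a start; the rules pass over those that are not, and their reading is None.
At some moment in a run one of shell_1, shell_2, shell_3 may be knocked a few centimetres aside while the robot is not near it.
It also fails if it takes over 210 s, if anything falls off the work surface, if the arm or the gripper's body presses on something with over 40 N, if the wrist force passes 120 N, or if a joint passes its speed limit or range.

## Robot

A 7-joint arm with a two-finger parallel gripper is mounted at the origin on a cart in front of the work surface, level with it; the furniture and walls round the work are solid. World frame = base frame: x ahead of the robot, y to its left, z up, the work surface at z = 0. Lengths are in m, angles in degrees, forces in N, time in s.
With the tool pointing down it reaches from about 0.35 to 0.9 m from the base axis. Payload 7.2 kg.
Tool frame: the origin (TCP) lies midway between the tips of the shut fingers; the grasp point (between the pads) lies bot.tcp_to_grasp behind it (bot.tcp_to_grasp is the distance from the TCP to the grasp point, in m); z points along the fingers, y is the line along which they close (so a half turn about z gives the same grasp; the last joint's range is limited). The gripper opens to 85 mm and grips with 20 to 120 N. Pads are 22 mm wide; open, the fingers measure 114 mm over their backs; the gripper's body (76 mm by 85 mm) begins 54 mm behind the grasp point. The pads swing forward as they close: fully open they stand 13 mm farther back than shut.
Start: joints at [71.207, 23.554, -0.728, 91.456, 0.321, 64.991, -4.71], TCP at [0.161, -0.604, 0.231] pointing down, gripper open.
Joint ranges: [-169.25, 169.25], [-16.82, 113.86], [-84.01, 82.57], [7.8, 145.47], [-59.2, 239.2], [7.22, 106.19], [-163.78, 163.78]. Speed limits (degrees/s): [136.94, 136.94, 172.46, 172.46, 180, 180, 180].

## Interface

Orientations are given as [roll, pitch, yaw] about the fixed x, y, z axes, in that order (R = Rz(yaw) Ry(pitch) Rx(roll)).
In Python, from bench import readout, optics, ticket, bot gives the robot as it stands. The module is installed in compiled form; this text tells all that it offers.
- The arm moves only by the shell command python3 -m inch 'ROWS' [OPENING] [FORCE]. ROWS is JSON, a list of rows, each a list of 4 numbers: the shift along the tool's x, y, z in mm, then the turn about the tool's z in degrees. A call has 1 to 12 rows; each row is the pose to reach, as a shift and turn from the pose commanded when the call began, along the tool's axes at that moment; what a row does not reach only later rows make up. A row lasts 1/10 s, in which the tool goes at most 50 mm and 8.59 degrees, less where a joint would pass 70% of its speed; a pose out of reach is approached as far as the arm can. A call with a gripper value outside its range is refused whole. OPENING is the finger opening in mm, from 0 to 85.4, set as the call begins (- or left out, the last holds). The fingers move at their own pace and stop on an object; FORCE is the grip in N (left out, the last holds). Time passes only in rows, so rows that repeat a pose let the fingers close. It gives the time, the measured TCP pose, the force, the opening and the grip force at its end, in the units of the state.
- readout.get_state(): the state, without advancing time (a new reading comes with each control period).
- optics.get_image(name): name is "scene" or "top" or "wrist"; returns a dict with "color" (384x512x3 uint8, blue, green, red), "vfov" (degrees; the focal length in pixels is half the picture's height over the tangent of half this angle, whatever the lens; pixels are square), "cx", "cy" (the principal point, pixels), "world_to_cam" (4x4, takes a point from world to camera coordinates). Camera axes: x right, y down, z forward; pixel columns grow to the right and rows downward; lengths in m; the calibration is good to about 2 mm. A picture is of the moment at which its call begins. There is no depth.
- ticket.finish_job(): hands the job in; it is judged then, once.
The state is a dict: "time_s": time; "joint_positions": joint angles; "qvel": joint speeds; "effort": joint torques, N m; "ee_pos": TCP position; "orientation": TCP orientation; "force": force on the tool from outside, world axes, zero at the start; "wrist_torque": the same for the moment, N m; "opening": opening from 0.0 (shut) to 1.0 (fully open); "grip_force": force on a finger pad.
Only numpy, scipy, OpenCV 4.12 (cv2) and the standard library are available. Lean on these libraries where they do the work, as an engineer would, in place of code of your own. Each camera call takes 0.05 s, during which the arm holds its last target. There are 200 camera calls.

## Working session

There is one attempt and no reset: what is moved stays moved. The work goes in short steps, Python scripts to look and compute and a shell command to move; the robot and the scene stay as the last step left them, time stands still between calls to the robot, and variables do not carry over. Pictures are saved under pics/ and viewed, at most 15 in all, crops included, and the job is handed in when it is done.

```bash
mkdir -p pics; python3 - <<'E'
from bench import readout, optics, ticket, bot
import cv2,numpy as np
s=readout.get_state(); print(s, bot.tcp_to_grasp)
for n in ["scene","top"]:
    im=optics.get_image(n); cv2.imwrite(f"pics/{n}0.png",im["color"]); print(n,im["vfov"],im["cx"],im["cy"],np.round(im["world_to_cam"],3).tolist())
a=cv2.imread("pics/top0.png");cv2.imwrite("pics/top0b.png",cv2.resize(a,(800,600),interpolation=cv2.INTER_CUBIC))
a=cv2.imread("pics/scene0.png");cv2.imwrite("pics/scene0b.png",cv2.resize(a,(800,600),interpolation=cv2.INTER_CUBIC))
E
```

```text
{'time_s': 0.0, 'joint_positions': array([71.20849188, 23.60082249, -0.72873   , 91.50391092,  0.32047441,
       64.99130722, -4.71014511]), 'qvel': array([-0.09223446, -0.05006235,  0.05436517, -0.00910081,  0.07507594,
       -0.06568636, -0.00682671]), 'effort': array([-1.14500748e-03, -6.00625849e+01,  6.81592673e-01, -2.99416816e+01,
        1.37436678e-02,  1.04830717e-02, -1.37985631e-05]), 'ee_pos': array([ 0.16037496, -0.60355458,  0.23044527]), 'orientation': array([-1.79906198e+02,  6.17904577e-03,  1.48851118e+01]), 'force': array([0.43762223, 0.28087627, 0.54560293]), 'wrist_torque': array([-0.05644809,  0.00720778, -0.00225802]), 'grip_force': 0.0, 'opening': 0.9969064813209519} 0.0187
scene 43.24174203053626 253.7694535324818 193.43097591248429 [[0.863, -0.505, 0.024, -0.511], [-0.286, -0.526, -0.801, 0.21], [0.418, 0.684, -0.598, 1.508], [0.0, 0.0, 0.0, 1.0]]
top 42.03302377111351 260.48691586150227 196.5432313549802 [[-0.157, -0.988, 0.01, 0.065], [-0.869, 0.134, -0.477, 0.532], [0.47, -0.084, -0.879, 1.835], [0.0, 0.0, 0.0, 1.0]]
```

View pics/top0b.png

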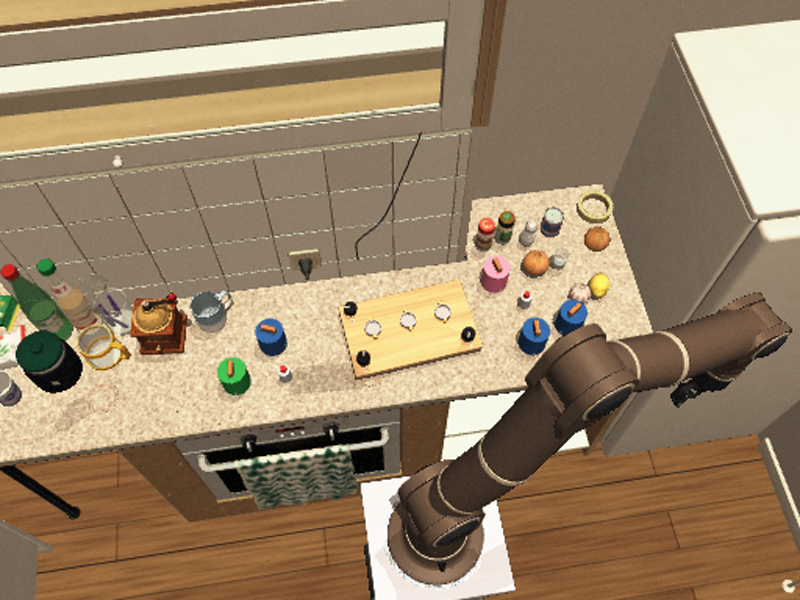

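View pics/scene0b.png

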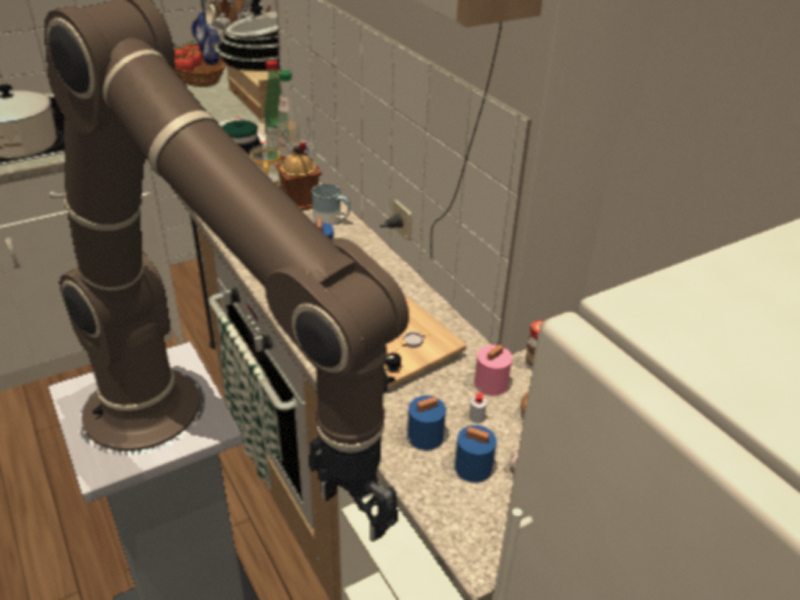

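Top view: blue shells at (270,337), (535,335), (572,315). Look-alikes are green (233,375) and pink (496,272). Red-knobbed tins are at (526,297) and (284,371), with spice jars that have red or white caps at (486,230) and (530,232). The board is at (410,328) with black knobs at (350,309), (363,357) and (467,334). A third tin could be hidden behind the arm.

```bash
cat > h.py <<'E'
from bench import readout, optics, ticket, bot
import cv2,numpy as np,sys
def grab(n,f=None):
    im=optics.get_image(n); im["f"]=im["color"].shape[0]/2/np.tan(np.radians(im["vfov"]/2))
    if f: cv2.imwrite(f,im["color"])
    return im
def ray(im,u,v,z):
    W=np.array(im["world_to_cam"]);R=W[:3,:3];c=-R.T@W[:3,3]
    d=R.T@np.array([(u-im["cx"])/im["f"],(v-im["cy"])/im["f"],1])
    return c+d*(z-c[2])/d[2]
def proj(im,p):
    W=np.array(im["world_to_cam"]);q=W[:3,:3]@np.array(p)+W[:3,3]
    return im["cx"]+im["f"]*q[0]/q[2], im["cy"]+im["f"]*q[1]/q[2]
def go(x,y,z,yaw=None):
    "grasp-point target, m/deg -> row in mm/deg"
    s=readout.get_state();p=s["ee_pos"];w=s["orientation"][2]
    d=np.array([x,y,z-bot.tcp_to_grasp])-p;c,sn=np.cos(np.radians(w)),np.sin(np.radians(w))
    dy=0 if yaw is None else -((yaw-w+90)%180-90)
    print("row",np.round([1e3*(c*d[0]+sn*d[1]),1e3*(sn*d[0]-c*d[1]),-1e3*d[2],dy],1),"j7",round(s["joint_positions"][6],1),"yaw",round(w,1))
def blobs(im,lo,hi,amin=15):
    m=cv2.inRange(cv2.cvtColor(im["color"],cv2.COLOR_BGR2HSV),lo,hi)
    n,l,st,c=cv2.connectedComponentsWithStats(m)
    return [(c[i],st[i]) for i in range(1,n) if st[i,4]>=amin]
E
python3 - <<'E'
from h import *
im=grab("top")
def P(u,v,z): return np.round(ray(im,u*.64,v*.64,z),3)
for n,u,v,z in [("blueL",269,326,.098),("blueR1",537,326,.098),("blueR2",574,304,.098),("green",232,363,.098),("pink",497,263,.098),("tinR",526,295,.06),("tinL",284,369,.06),("kRL",350,308,.056),("kFL",363,357,.056),("kFR",467,334,.056),("cL",373,327,.046),("cM",408,319,.046),("cR",442,312,.046),("mug",208,310,.05),("lemon",600,285,.03),("garlic",580,292,.03),("onion",536,262,.04)]: print(n,P(u,v,z))
for nm,lo,hi in [("blue",(100,120,40),(125,255,255)),("red",(0,180,120),(6,255,255))]:
    for c,s in blobs(im,lo,hi,6): print(nm,np.round(c/.64),s)
go(.58,0,.40,0)
E
```

```text
blueL [0.554 0.333 0.098]
blueR1 [ 0.45  -0.341  0.098]
blueR2 [ 0.498 -0.451  0.098]
green [0.465 0.431 0.098]
pink [ 0.65  -0.28   0.098]
tinR [ 0.563 -0.344  0.06 ]
tinL [0.447 0.308 0.06 ]
kRL [0.597 0.123 0.056]
kFL [0.451 0.108 0.056]
kFR [ 0.475 -0.167  0.056]
cL [0.538 0.07  0.046]
cM [ 0.547 -0.024  0.046]
cR [ 0.554 -0.116  0.046]
mug [0.652 0.493 0.05 ]
lemon [ 0.579 -0.559  0.03 ]
garlic [ 0.566 -0.499  0.03 ]
onion [ 0.671 -0.401  0.04 ]
blue [570. 317.] [355 192  21  22 272]
blue [271. 338.] [164 204  19  24 299]
blue [533. 337.] [332 204  20  23 301]
red [485. 229.] [307 145   9   3  10]
red [  8. 270.] [  1 169   9   8  54]
red [171. 295.] [108 187   4   4  11]
red [527. 294.] [336 187   3   4  10]
red [ 22. 332.] [ 14 208   2   9  14]
red [283. 368.] [180 234   3   4  11]
row [ 560.6 -475.7 -150.6   14.9] j7 -4.7 yaw 14.9
```

```bash
python3 -m inch '[[50,0,-100,3],[140,-100,-150,10],[240,-200,-150,15],[350,-300,-150,15],[450,-380,-150,15],[530,-450,-150,15],[540,-480,-150,15],[540,-480,-150,15],[540,-480,-150,15],[540,-480,-150,15],[540,-480,-150,15],[540,-480,-150,15]]'
python3 -m inch '[[0,0,0,0],[0,0,0,0],[0,0,0,0],[0,0,0,0]]'
python3 - <<'E'
from h import *
go(.53,-.02,.40,0)
im=grab("wrist","pics/w1.png"); print(im["vfov"],np.round(im["world_to_cam"],3).tolist())
im2=grab("top","pics/t1.png")
a=np.vstack([cv2.resize(im["color"],(800,600))[:]]);cv2.imwrite("pics/w1b.png",a)
cv2.imwrite("pics/t1b.png",cv2.resize(im2["color"][150:300,90:440],(800,343),interpolation=cv2.INTER_CUBIC))
E
```

```text
time_s: 1.35
ee_pos: [0.4704, -0.1437, 0.366]
orientation: [180.0, -0.0, -0.1]
force: [0.8, -0.6, 0.1]
opening: 0.998
grip_force: 0.0
time_s: 1.75
ee_pos: [0.4692, -0.1471, 0.3655]
orientation: [180.0, 0.0, -0.3]
force: [-0.2, -0.2, 0.2]
opening: 1.005
grip_force: 0.0
row [  60.2 -127.4  -15.8   -0.3] j7 -80.8 yaw -0.3
63.393831459945645 [[-0.005, -1.0, 0.0, -0.144], [-0.957, 0.005, 0.291, 0.372], [-0.291, 0.001, -0.957, 0.645], [0.0, 0.0, 0.0, 1.0]]
```

View pics/w1b.png

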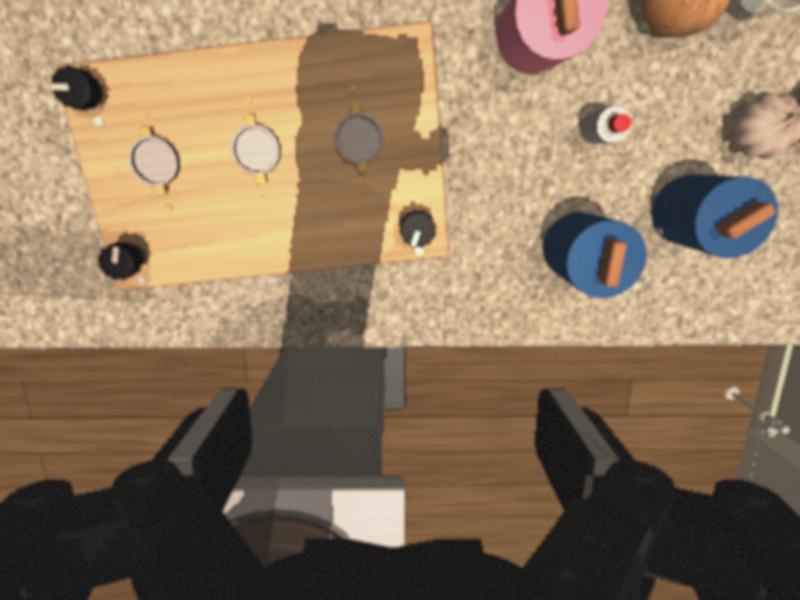

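View pics/t1b.png

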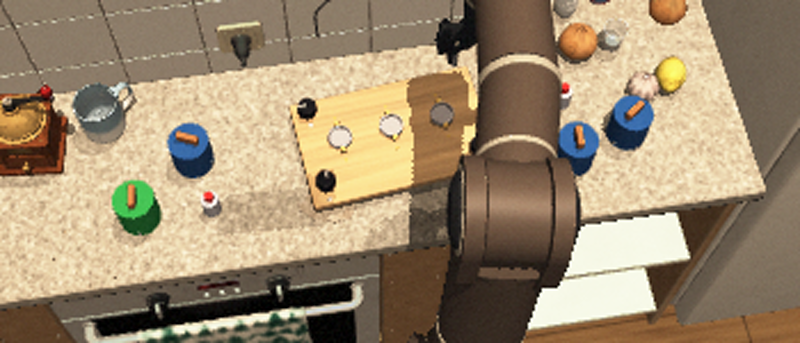

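Wrist view: board with knobs RL (80,88), pointer to the left; FL (122,260), pointer up; FR (417,228), pointer almost at its dot. The right tin is at (615,123) and the blue shells are at (607,258) and (737,217). The top crop shows only one tin on the left (209,202). I'll take close views of the left knobs.

```bash
python3 -m inch '[[-5,-50,30,5],[-15,-100,60,5],[-25,-150,90,5],[-35,-200,110,5],[-45,-240,110,5],[-45,-240,110,5],[-45,-240,110,5],[-45,-240,110,5],[-45,-240,110,5],[-45,-240,110,5]]'
python3 - <<'E'
from h import *
im=grab("wrist","pics/w2.png")
np.save("pics/w2.npy",im,allow_pickle=True)
cv2.imwrite("pics/w2b.png",cv2.resize(im["color"],(800,600),interpolation=cv2.INTER_CUBIC))
E
```

```text
time_s: 2.85
ee_pos: [0.4259, 0.0931, 0.2559]
orientation: [180.0, -0.0, -5.3]
force: [-0.0, 0.7, 0.2]
opening: 1.002
grip_force: 0.0
```

View pics/w2b.png

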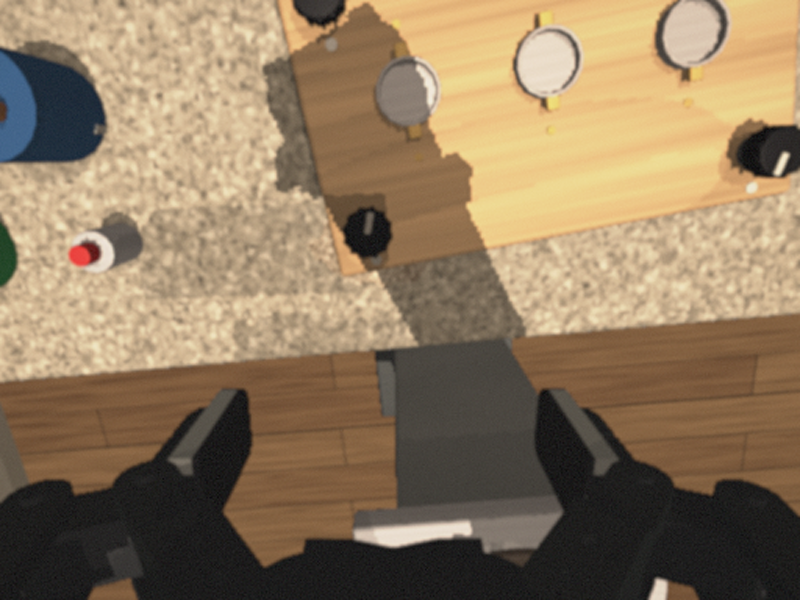

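```bash
python3 - <<'E'
from h import *
a=cv2.imread("pics/w1.png");b=cv2.imread("pics/w2.png")
def c(i,x,y,w,h,s): return cv2.resize(i[y:y+h,x:x+w],None,fx=s,fy=s,interpolation=cv2.INTER_CUBIC)
t=np.hstack([c(a,25,35,65,50,6),c(a,55,145,65,50,6)])
u=np.hstack([c(a,235,125,65,50,6),c(b,205,125,65,50,6)])
o=cv2.convertScaleAbs(np.vstack([t,u]),alpha=1.6,beta=20);cv2.imwrite("pics/c1.png",o);print(o.shape)
E
```

```text
(600, 780, 3)
```

View pics/c1.png

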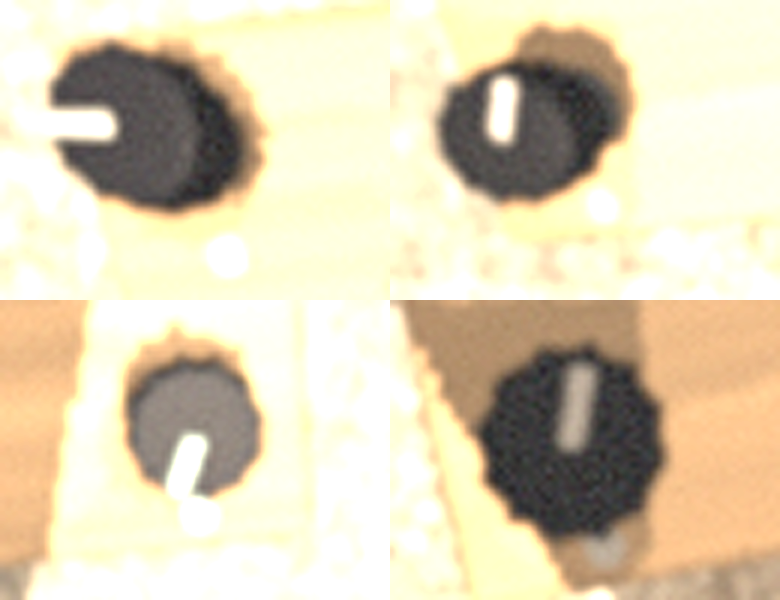

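```bash
python3 - <<'E'
from h import *
im={"f":192/np.tan(np.radians(63.3938/2)),"cx":256,"cy":192,"world_to_cam":None}
w=np.load("pics/w2.npy",allow_pickle=True).item(); im["cx"],im["cy"]=w["cx"],w["cy"]; print(w["cx"],w["cy"])
im["world_to_cam"]=np.array([[-.005,-1,0,-.144],[-.957,.005,.291,.372],[-.291,.001,-.957,.645],[0,0,0,1]])
cu=[(155,160),(256,149),(358,138)]
C=[ray(im,u*.64,v*.64,.046) for u,v in cu]; e=(C[0]-C[2])[:2];print("cups",np.round(C,4).tolist(),"len",np.linalg.norm(e),"yaw",np.degrees(np.arctan2(-e[0],e[1])))
ey=e/np.linalg.norm(e);ex=np.array([ey[1],-ey[0]])
for n,k,d in [("RL",(45.3,55.3),(62.8,77.5)),("FL",(74.8,167),(90.5,178.8)),("FR",(267.2,146),(268.3,160.8))]:
    D=ray(im,*d,.034)
    o=[]
    for z in (.056,.061,.066,.071):
        K=ray(im,*k,z);v=(K-D)[:2]; o.append((round(1e3*v@ex,1),round(1e3*v@ey,1)))
    print(n,np.round(D,4),o)
# w2 pointer angle FL
v=np.array([580-572,370-445]);print("w2 dir cw from down",np.degrees(np.arctan2(-v[0],v[1]))%360)
E
```

```text
251.24746149973913 194.98910264374905
cups [[0.5414, 0.0702, 0.046], [0.5505, -0.0228, 0.046], [0.5595, -0.1156, 0.046]] len 0.18675281438615335 yaw 5.5592177729272185
RL [0.5758 0.1229 0.034 ] [(np.float64(26.9), np.float64(3.3)), (np.float64(26.0), np.float64(0.4)), (np.float64(25.0), np.float64(-2.6)), (np.float64(24.1), np.float64(-5.6))]
FL [0.4264 0.1065 0.034 ] [(np.float64(24.2), np.float64(6.4)), (np.float64(25.0), np.float64(3.5)), (np.float64(25.7), np.float64(0.5)), (np.float64(26.5), np.float64(-2.5))]
FR [ 0.4536 -0.1726  0.034 ] [(np.float64(26.1), np.float64(0.5)), (np.float64(26.8), np.float64(0.7)), (np.float64(27.5), np.float64(0.9)), (np.float64(28.2), np.float64(1.1))]
w2 dir cw from down 186.08852815419516
```

```bash
cat >> h.py <<'E'
def ang(im,a,b,z,byaw):
    "pointer angle, clockwise from board -x, deg"
    d=(ray(im,*b,z)-ray(im,*a,z))[:2]; t=np.degrees(np.arctan2(d[1],d[0]))-byaw
    return round((180-t+180)%360-180,1)
E
python3 - <<'E'
from h import *
w=np.load("pics/w2.npy",allow_pickle=True).item()
im=dict(w);im["world_to_cam"]=np.array([[-.005,-1,0,-.144],[-.957,.005,.291,.372],[-.291,.001,-.957,.645],[0,0,0,1]])
by=5.56
q=lambda x,y,ox,oy:(x/6+ox,y/6+oy)
print("RL",ang(im,q(112,124,25,35),q(40,123,25,35),.065,by))
print("FL",ang(im,q(502-390,138,55,145),q(507-390,80,55,145),.068,by),ang(w,q(572-390,445-300,205,125),q(582-390,368-300,205,125),.068,by))
print("FR",ang(im,q(196,438-300,235,125),q(178,492-300,235,125),.066,by))
print("FL w1",ray(im,74.8,167,.068),"w2",ray(w,205+572/6-65,125+(442-300)/6,.068))
print("RL",ray(im,45.3,55.3,.064),"FR",ray(im,267.2,146,.066))
for u,v in [(407,92),(548,62),(691,32)]: print(ray(w,u*.64,v*.64,.042))
K=ray(w,205+572/6-65,125+(442-300)/6,.068); go(K[0],K[1],.16,160)
E
```

```text
RL 96.6
FL -160.1 -160.9
FR 23.5
FL w1 [0.45236703 0.10830101 0.068     ] w2 [0.45245712 0.10810644 0.068     ]
RL [0.6011884  0.12398269 0.064     ] FR [ 0.48092767 -0.16907713  0.066     ]
[0.54077281 0.07314024 0.042     ]
[ 0.55051721 -0.02194954  0.042     ]
[ 0.55983084 -0.11531743  0.042     ]
row [ 25.2 -17.1 114.6  14.8] j7 -117.4 yaw -5.2
```

```bash
python3 -m inch '[[25,-17,20,-8.5],[25,-17,40,-17],[25,-17,50,-25.5],[25,-17,50,-34],[25,-17,50,-42.5],[25,-17,50,-51],[25,-17,50,-59.5],[25,-17,50,-68],[25,-17,50,-76.5],[25,-17,50,-85],[25,-17,50,-93.5],[25,-17,50,-102]]' 60
python3 -m inch '[[0,0,0,-8.5],[0,0,0,-17],[0,0,0,-25.5],[0,0,0,-34],[0,0,0,-42.5],[0,0,0,-51],[0,0,0,-59.5],[0,0,0,-63],[0,0,0,-63],[0,0,0,-63]]'
python3 - <<'E'
from h import *
go(.4524,.1082,.063,160)
E
```

```text
time_s: 4.1
ee_pos: [0.4521, 0.1084, 0.2058]
orientation: [180.0, 0.0, 97.1]
force: [0.3, 0.1, 0.0]
opening: 0.704
grip_force: 0.0
time_s: 5.1
ee_pos: [0.452, 0.1086, 0.2057]
orientation: [-180.0, -0.0, 159.7]
force: [-0.2, -0.1, 0.5]
opening: 0.701
grip_force: 0.0
row [ -0.5  -0.3 161.4  -0.3] j7 30.4 yaw 159.7
```

```bash
python3 -m inch '[[0,0,40,0],[0,0,80,0],[0,0,115,0],[0,0,140,0],[0,0,155,0],[0,0,164,0],[0,0,164,0],[0,0,164,0]]'
python3 -m inch '[[0,0,0,0],[0,0,0,0],[0,0,0,0],[0,0,0,0],[0,0,0,0],[0,0,0,0]]' 20 40
```

```text
time_s: 5.9
ee_pos: [0.4522, 0.1094, 0.0423]
orientation: [180.0, 0.0, 159.9]
force: [0.9, -0.8, -0.2]
opening: 0.701
grip_force: 0.0
time_s: 6.5
ee_pos: [0.4518, 0.1089, 0.0418]
orientation: [-180.0, 0.0, 159.9]
force: [-0.7, -2.6, 0.8]
opening: 0.371
grip_force: 39.6
```

```bash
python3 -m inch '[[0,0,0.2,8.5],[0,0,0.4,17],[0,0,0.6,25.5],[0,0,0.8,34],[0,0,1,42.5],[0,0,1.2,51],[0,0,1.4,59.5],[0,0,1.6,68],[0,0,1.8,76.5],[0,0,2,85],[0,0,2.2,93.5],[0,0,2.4,102]]'
python3 -m inch '[[0,0,0.2,8.5],[0,0,0.4,17],[0,0,0.6,25.5],[0,0,0.8,34],[0,0,1,42.5],[0,0,1.2,51],[0,0,1.3,58.5],[0,0,1.3,58.5],[0,0,1.3,58.5]]'
```

```text
time_s: 7.7
ee_pos: [0.4521, 0.1087, 0.0395]
orientation: [180.0, 0.0, 57.5]
force: [-1.3, -4.3, 2.0]
opening: 0.37
grip_force: 39.8
time_s: 8.6
ee_pos: [0.4522, 0.1088, 0.0385]
orientation: [180.0, -0.0, -0.6]
force: [-1.8, -4.2, 7.7]
opening: 0.372
grip_force: 40.3
```

```bash
python3 -m inch '[[0,0,0,0],[0,0,0,0],[0,0,-30,0],[0,0,-70,0],[0,0,-110,0],[0,0,-150,0],[0,0,-170,0],[0,0,-170,0],[0,0,-170,0]]' 60
python3 - <<'E'
from h import *
im=grab("wrist","pics/w3.png");np.save("pics/w3.npy",im,allow_pickle=True)
go(.6012,.124,.060,0)
cv2.imwrite("pics/w3b.png",cv2.resize(im["color"][:200,130:400],(800,593),interpolation=cv2.INTER_CUBIC))
E
```

```text
time_s: 9.5
ee_pos: [0.4518, 0.1094, 0.2079]
orientation: [-180.0, -0.0, -0.6]
force: [-0.5, -0.3, 0.4]
opening: 0.701
grip_force: 0.0
row [149.7 -16.4 165.9  -0.6] j7 -112.8 yaw -0.6
```

View pics/w3b.png

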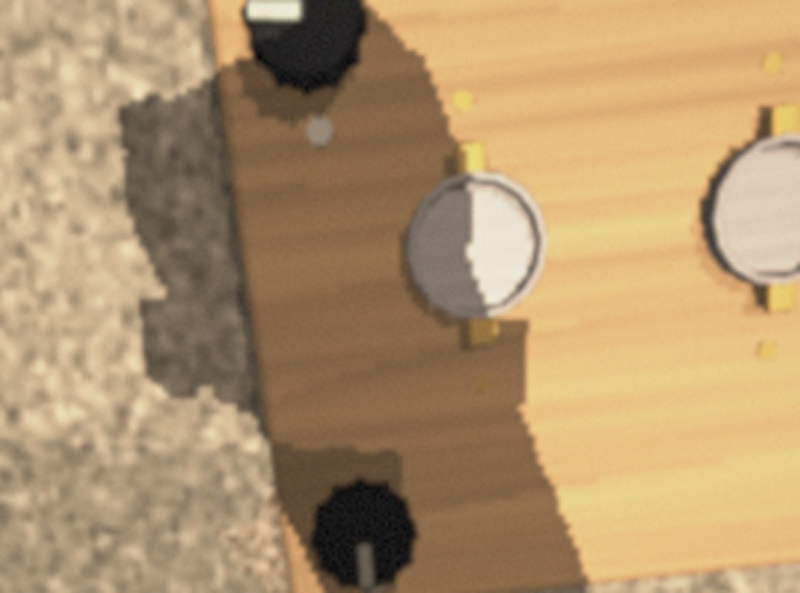

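FL now points at its dot: knob (363,530), pointer tip (367,587). Next is RL, 96.6° counter-clockwise.

```bash
python3 -m inch '[[45,-5,0,0],[90,-10,0,0],[130,-16,0,0],[150,-16.5,20,0],[150,-16.5,60,0],[150,-16.5,100,0],[150,-16.5,135,0],[150,-16.5,155,0],[150,-16.5,167,0],[150,-16.5,168,0],[150,-16.5,168,0]]'
python3 -m inch '[[0,0,0,0],[0,0,0,0],[0,0,0,0],[0,0,0,0],[0,0,0,0],[0,0,0,0]]' 20 40
python3 -m inch '[[0,0,0,-8.5],[0,0,0,-17],[0,0,0,-25.5],[0,0,0,-34],[0,0,0,-42.5],[0,0,0,-51],[0,0,0,-59.5],[0,0,0,-68],[0,0,0,-76.5],[0,0,0,-85],[0,0,0,-93.5],[0,0,0,-96.5]]'
```

```text
time_s: 10.65
ee_pos: [0.602, 0.1243, 0.04]
orientation: [-180.0, 0.0, -0.6]
force: [-0.8, -0.3, 0.8]
opening: 0.704
grip_force: 0.0
time_s: 11.25
ee_pos: [0.603, 0.1238, 0.0414]
orientation: [180.0, -0.1, -0.6]
force: [-0.2, -2.6, 5.4]
opening: 0.373
grip_force: 39.3
time_s: 12.45
ee_pos: [0.602, 0.125, 0.0416]
orientation: [179.9, -0.0, 96.2]
force: [-4.1, -0.1, 11.7]
opening: 0.373
grip_force: 40.0
```

```bash
python3 -m inch '[[0,0,0,0],[0,0,0,0],[0,0,-30,0],[0,0,-70,0],[0,0,-110,0],[0,0,-110,0],[0,0,-110,0]]' 60
python3 - <<'E'
from h import *
go(.481,-.169,.059,90)
E
```

```text
time_s: 13.15
ee_pos: [0.6024, 0.1241, 0.1509]
orientation: [179.9, 0.0, 95.8]
force: [-0.9, -1.2, -1.5]
opening: 0.702
grip_force: 0.0
row [-279.3 -150.6  110.6    5.8] j7 -28.3 yaw 95.8
```

```bash
python3 -m inch '[[-45,-24,0,0],[-90,-48,0,0],[-135,-72,0,0],[-180,-97,0,0],[-225,-121,0,0],[-265,-143,0,0],[-279,-150.5,0,0],[-279.3,-150.6,0,0],[-279.3,-150.6,0,0],[-279.3,-150.6,0,0],[-279.3,-150.6,0,0]]'
python3 - <<'E'
from h import *
go(.481,-.169,.059,90)
E
```

```text
time_s: 14.25
ee_pos: [0.4813, -0.1675, 0.1498]
orientation: [-180.0, -0.0, 96.0]
force: [-0.3, 0.2, 1.1]
opening: 0.703
grip_force: 0.0
row [ -1.5  -0.4 109.5   6. ] j7 4.6 yaw 96.0
```

```bash
python3 -m inch '[[-1,-0.4,40,0],[-1,-0.4,75,0],[-1,-0.4,100,0],[-1,-0.4,109.5,0],[-1,-0.4,109.5,0],[-1,-0.4,109.5,0]]'
python3 -m inch '[[0,0,0,0],[0,0,0,0],[0,0,0,0],[0,0,0,0],[0,0,0,0],[0,0,0,0]]' 20 40
python3 -m inch '[[0,0,0,-8.5],[0,0,0,-17],[0,0,0,-23.5],[0,0,0,-23.5],[0,0,0,-23.5]]'
python3 -m inch '[[0,0,0,0],[0,0,0,0],[0,0,-30,0],[0,0,-70,0],[0,0,-110,0],[0,0,-150,0],[0,-40,-190,8],[0,-80,-230,16],[0,-110,-260,24],[0,-110,-260,24],[0,-110,-260,24]]' 60
python3 - <<'E'
from h import *
go(.50,-.02,.33,0)
E
```

```text
time_s: 14.85
ee_pos: [0.4814, -0.1697, 0.0415]
orientation: [179.9, 0.0, 95.9]
force: [-0.2, 0.4, 0.2]
opening: 0.703
grip_force: 0.0
time_s: 15.45
ee_pos: [0.481, -0.1706, 0.0417]
orientation: [179.9, 0.1, 95.9]
force: [-2.3, 0.4, 6.2]
opening: 0.373
grip_force: 39.0
time_s: 15.95
ee_pos: [0.4811, -0.1705, 0.0418]
orientation: [179.9, 0.1, 119.4]
force: [-1.7, 0.3, 8.0]
opening: 0.37
grip_force: 39.3
time_s: 17.05
ee_pos: [0.3844, -0.225, 0.3016]
orientation: [179.9, 0.2, 95.3]
force: [0.5, 1.0, -0.2]
opening: 0.701
grip_force: 0.0
row [193.5 134.1  -9.7 -84.7] j7 25.9 yaw 95.3
```

```bash
python3 -m inch '[[40,20,0,8],[80,40,0,16],[120,60,0,25],[160,80,0,33],[188,84,0,42],[188,84,0,50],[188,84,0,59],[188,84,0,67],[188,84,0,76],[188,84,0,84],[188,84,0,90],[188,84,0,90]]'
python3 - <<'E'
from h import *
im=grab("wrist","pics/w4.png");np.save("pics/w4.npy",im,allow_pickle=True);print(readout.get_state()["ee_pos"],readout.get_state()["orientation"])
cv2.imwrite("pics/w4b.png",cv2.resize(im["color"][:230],(800,360),interpolation=cv2.INTER_CUBIC))
E
```

```text
time_s: 18.25
ee_pos: [0.4505, -0.0275, 0.2989]
orientation: [-179.9, 0.1, 5.3]
force: [0.3, -0.1, 0.2]
opening: 0.703
grip_force: 0.0
[ 0.45048026 -0.02756476  0.29892497] [-1.79902852e+02  1.28097508e-01  5.28269522e+00]
```

View pics/w4b.png

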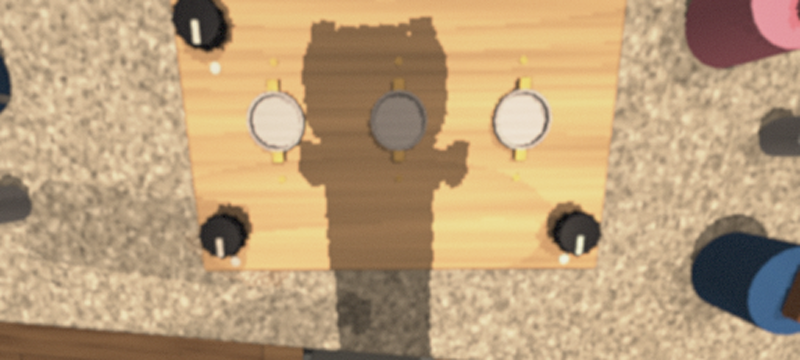

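```bash
python3 - <<'E'
from h import *
im=np.load("pics/w4.npy",allow_pickle=True).item();g=im["color"].min(axis=2).astype(float)
C=[ray(im,u*.64,v*.64,.042) for u,v in [(277,121),(398.5,121),(520.5,120)]];e=C[0]-C[2];by=np.degrees(np.arctan2(-e[0],e[1]));print(np.round(C,4).tolist(),by)
for n,u,v in [("RL",196,33),("FL",220,245),("FR",580,245)]:
    x,y=int(u*.64),int(v*.64);p=g[y-9:y+10,x-6:x+7]; m=(p>95).astype(np.uint8)
    k,l,st,c=cv2.connectedComponentsWithStats(m); i=l[9,6] or 1+np.argmax(st[1:,4]); yy,xx=np.nonzero(l==i); w=p[yy,xx]
    vx,vy,x0,y0=cv2.fitLine(np.c_[xx,yy].astype(np.float32),cv2.DIST_L2,0,.01,.01).ravel()
    if vy<0: vx,vy=-vx,-vy
    a=(x-6+x0,y-9+y0);print(n,len(xx),st[i],ang(im,a,(a[0]+5*vx,a[1]+5*vy),.066,by))
E
```

```text
[[0.5419, 0.0714, 0.042], [0.5505, -0.0219, 0.042], [0.5599, -0.1154, 0.042]] 5.509157447917761
RL 86 [ 3  0  7 16 86] -1.2
FL 72 [ 0  5 10 14 72] 15.7
FR 112 [  0   3  13  16 112] -8.4
```

```bash
python3 - <<'E'
from h import *
a=cv2.imread("pics/w4.png")
c=lambda x,y:cv2.resize(a[y:y+32,x:x+32],None,fx=8,fy=8,interpolation=cv2.INTER_CUBIC)
cv2.imwrite("pics/c4.png",np.hstack([c(110,2),c(126,134),c(352,134)]))
E
```

```text
(no output)
```

View pics/c4.png

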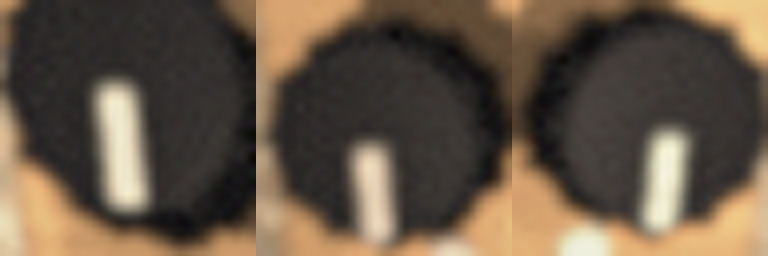

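```bash
python3 - <<'E'
from h import *
im=np.load("pics/w4.npy",allow_pickle=True).item();by=5.6
q=lambda x,y,ox,oy:(x/8+ox,y/8+oy)
print("RL",ang(im,q(115,85,110,2),q(128,205,110,2),.066,by))
print("FL",ang(im,q(371-256,148,126,134),q(378-256,238,126,134),.066,by))
print("FR",ang(im,q(669-512,133,352,134),q(660-512,228,352,134),.066,by))
# shells / tins from several views
t=grab("top")
for c,s in blobs(t,(100,120,40),(125,255,255),30): print("blue",s)
for c,s in blobs(t,(5,140,100),(14,255,255),10): 
    if 160<c[0]<400 and 170<c[1]<260: print("bar?",c,s,np.round(ray(t,*c,.098),3))
for c,s in blobs(t,(0,170,110),(5,255,255),5): 
    if 160<c[0]<400 and 170<c[1]<260: print("red",c,s,np.round(ray(t,*c,.060),3))
E
```

```text
RL 0.1
FL 1.8
FR -0.8
blue [356 192  20  23 300]
blue [164 204  19  24 299]
blue [333 204  19  22 225]
bar? [251.42857143 197.23809524] [248 194   8   8  21] [0.557 0.014 0.098]
bar? [367.68421053 197.21052632] [365 194   7   7  19] [ 0.486 -0.449  0.098]
bar? [343.23809524 209.        ] [342 205   4   9  21] [ 0.449 -0.339  0.098]
bar? [171.18518519 209.62962963] [167 208  10   5  27] [0.55  0.337 0.098]
bar? [249.91666667 211.83333333] [248 210   5   6  12] [0.493 0.03  0.098]
bar? [256.15384615 212.15384615] [254 210   5   6  13] [0.488 0.006 0.098]
bar? [256.95 230.4 ] [253 228   9   6  20] [0.409 0.015 0.098]
red [336.90909091 188.36363636] [336 187   3   4  11] [ 0.565 -0.346  0.06 ]
red [180.90909091 235.63636364] [180 234   3   4  11] [0.45  0.312 0.06 ]
```

```bash
python3 - <<'E'
from h import *
w=np.load("pics/w2.npy",allow_pickle=True).item()
im=dict(w);im["world_to_cam"]=np.array([[-.005,-1,0,-.144],[-.957,.005,.291,.372],[-.291,.001,-.957,.645],[0,0,0,1]])
print(ray(im,621*.64,123*.64,.059)); print(ray(w,80*.64,255*.64,.059))
for m in (w,):
  for c,s in blobs(m,(0,150,90),(6,255,255),8): print(c,s,ray(m,*c,.057))
b={"color":cv2.imread("pics/w1.png")}
for c,s in blobs(b,(0,150,90),(6,255,255),8): print(c,s,ray(im,*c,.057))
go(.4485,.312,.20,0)
E
```

```text
[ 0.570225   -0.34540304  0.059     ]
[0.45392688 0.31337255 0.059     ]
[ 52.96335079 162.61256545] [ 44 156  19  14 191] [0.45412629 0.31256837 0.057     ]
[396.74  78.51] [391  74  13  10 100] [ 0.5706199  -0.34529695  0.057     ]
row [  30.9 -338.3  117.8    5.6] j7 -91.6 yaw 5.6
```

```bash
python3 -m inch '[[5,-48,0,0],[10,-97,0,0],[15,-145,0,0],[20,-194,0,0],[25,-242,0,0],[30,-290,20,0],[36,-338,60,0],[36,-338,90,0],[36,-338,90,0],[36,-338,90,0],[36,-338,90,0],[36,-338,90,0]]'
python3 - <<'E'
from h import *
im=grab("wrist","pics/w5.png")
for c,s in blobs(im,(0,150,90),(6,255,255),8): print(c,s,ray(im,*c,.057))
go(.454,.3125,.035,6)
E
```

```text
time_s: 19.55
ee_pos: [0.4557, 0.3105, 0.2121]
orientation: [-180.0, -0.1, 5.3]
force: [-0.8, 0.2, -0.1]
opening: 0.699
grip_force: 0.0
[248.95209581 180.28742515] [243 173  13  16 167] [0.45462756 0.31325971 0.057     ]
row [ -1.5  -2.3 195.8  -0.7] j7 -143.5 yaw 5.3
```

```bash
python3 -m inch '[[-1,-3,40,0],[-1,-3,80,0],[-1,-3,120,0],[-1,-3,160,0],[-1,-3,185,0],[-1,-3,195,0],[-1,-3,195,0],[-1,-3,195,0]]'
python3 -m inch '[[0,0,0,0],[0,0,0,0],[0,0,0,0],[0,0,0,0],[0,0,0,0],[0,0,0,0]]' 20 30
python3 -m inch '[[0,0,-40,0],[0,0,-80,0],[0,0,-110,0],[0,0,-110,0],[0,0,-110,0]]'
python3 - <<'E'
from h import *
go(.5412,.0725,.115,6)
E
```

```text
time_s: 20.4
ee_pos: [0.4545, 0.3143, 0.0171]
orientation: [-179.9, -0.1, 5.4]
force: [-0.1, 0.2, 0.7]
opening: 0.701
grip_force: 0.0
time_s: 21.0
ee_pos: [0.4543, 0.3141, 0.0171]
orientation: [-180.0, -0.1, 5.4]
force: [-1.2, -1.7, 6.8]
opening: 0.363
grip_force: 29.2
time_s: 21.5
ee_pos: [0.4539, 0.3135, 0.1263]
orientation: [-180.0, -0.1, 5.4]
force: [-0.1, 0.2, -1.6]
opening: 0.363
grip_force: 30.3
row [ 64.4 248.1  30.   -0.6] j7 -148.7 yaw 5.4
```

```bash
python3 -m inch '[[10,45,0,0],[22,90,0,0],[35,140,0,0],[48,185,0,0],[60,230,0,0],[64.4,248,0,0],[64.4,248,0,0],[64.4,248,0,0],[64.4,248,0,0]]'
python3 - <<'E'
from h import *
im=grab("wrist","pics/w6.png")
go(.5412,.0725,.0555+bot.tcp_to_grasp,6)
cv2.imwrite("pics/w6b.png",cv2.resize(im["color"],(640,480),interpolation=cv2.INTER_CUBIC))
for n,p in [("cupL",(.5412,.0725,.046)),("lug+",(.5711,.0754,.046)),("lug-",(.5113,.0696,.046))]: print(n,np.round(np.array(proj(im,p))*1.25))
E
```

```text
time_s: 22.4
ee_pos: [0.54, 0.0744, 0.1251]
orientation: [-180.0, 0.1, 5.5]
force: [-0.2, -0.4, -0.9]
opening: 0.36
grip_force: 30.5
row [ 0.8  2.2 69.8 -0.5] j7 -121.2 yaw 5.5
cupL [318. 253.]
lug+ [319. 203.]
lug- [318. 298.]
```

View pics/w6b.png

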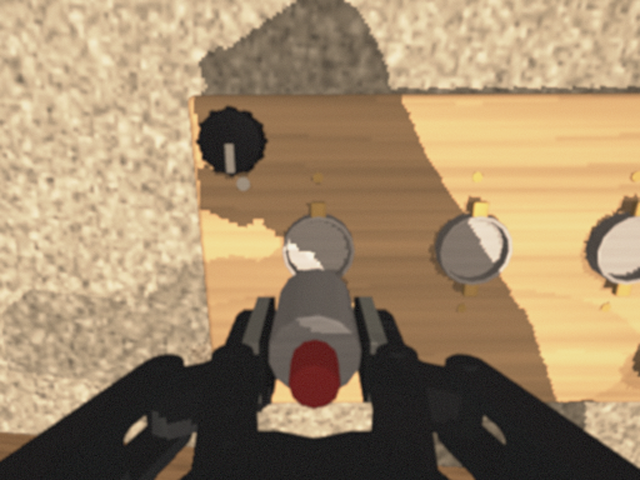

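The held tin's cup appears at (318,248), as predicted. I'll lower it.

```bash
python3 -m inch '[[0.8,2,20,0],[0.8,2,40,0],[0.8,2,52,0],[0.8,2,52,0],[0.8,2,60,0],[0.8,2,66,0],[0.8,2,70,0],[0.8,2,70.5,0],[0.8,2,70.5,0],[0.8,2,70.5,0]]'
```

```text
time_s: 23.45
ee_pos: [0.5421, 0.071, 0.0553]
orientation: [180.0, -0.0, 5.4]
force: [0.4, 0.5, -0.7]
opening: 0.363
grip_force: 30.5
```

```bash
python3 -m inch '[[0,0,0,0],[0,0,0,0],[0,0,0,0],[0,0,-30,0],[0,0,-70,0],[0,0,-110,0],[0,0,-140,0],[0,0,-140,0]]' 60
python3 - <<'E'
from h import *
im=grab("wrist","pics/w7.png")
for c,s in blobs(im,(0,150,60),(6,255,255),20): print(c,s,ray(im,*c,.095))
t=grab("top")
for c,s in blobs(t,(0,150,90),(6,255,255),5): 
    if 160<c[0]<400 and 170<c[1]<260: print("red",c,s,np.round(ray(t,*c,.095),3))
go(.5705,-.3453,.20,6)
E
```

```text
time_s: 24.25
ee_pos: [0.5441, 0.0719, 0.1994]
orientation: [180.0, -0.4, 5.4]
force: [0.1, 0.1, -0.6]
opening: 0.701
grip_force: 0.0
[252.21455939 197.26819923] [244 188  17  20 261] [0.54187314 0.07133866 0.095     ]
red [238.4 203.4] [237 202   4   4  15] [0.539 0.07  0.095]
row [-10.6 416.8  14.3  -0.6] j7 -117.0 yaw 5.4
```

```bash
python3 -m inch '[[0,45,0,0],[-2,90,0,0],[-3,140,0,0],[-4,185,0,0],[-5,230,0,0],[-6,275,0,0],[-8,325,0,0],[-10,370,0,0],[-10.6,410,0,0],[-10.6,417,0,0],[-10.6,417,0,0],[-10.6,417,0,0]]'
python3 - <<'E'
from h import *
im=grab("wrist","pics/w8.png")
for c,s in blobs(im,(0,150,90),(6,255,255),20): p=ray(im,*c,.057);print(c,s,p)
go(p[0],p[1],.035,6)
E
```

```text
time_s: 25.55
ee_pos: [0.5704, -0.3432, 0.194]
orientation: [-179.9, 0.1, 5.5]
force: [0.6, 1.1, -0.2]
opening: 0.7
grip_force: 0.0
[253.81025641 182.87692308] [247 175  15  17 195] [ 0.57125868 -0.34478872  0.057     ]
row [  0.4   2.  178.2  -0.5] j7 -77.0 yaw 5.5
```

```bash
python3 -m inch '[[0.4,2,40,0],[0.4,2,80,0],[0.4,2,120,0],[0.4,2,155,0],[0.4,2,172,0],[0.4,2,178,0],[0.4,2,178,0],[0.4,2,178,0]]'
python3 -m inch '[[0,0,0,0],[0,0,0,0],[0,0,0,0],[0,0,0,0],[0,0,0,0],[0,0,0,0]]' 20 30
python3 -m inch '[[0,0,-40,0],[0,0,-80,0],[0,0,-110,0],[0,0,-110,0],[0,0,-110,0]]'
python3 - <<'E'
from h import *
go(.5602,-.1167,.115,6)
E
```

```text
time_s: 26.4
ee_pos: [0.5724, -0.3472, 0.019]
orientation: [179.9, -0.1, 5.4]
force: [0.0, -0.1, 0.4]
opening: 0.707
grip_force: 0.0
time_s: 27.0
ee_pos: [0.5718, -0.3476, 0.0186]
orientation: [179.9, -0.1, 5.4]
force: [-1.5, 0.2, 6.5]
opening: 0.364
grip_force: 29.5
time_s: 27.5
ee_pos: [0.571, -0.3475, 0.1277]
orientation: [179.9, -0.0, 5.4]
force: [-0.9, 0.4, -1.0]
opening: 0.363
grip_force: 30.1
row [  10.8 -230.8   31.4   -0.6] j7 -79.1 yaw 5.4
```

```bash
python3 -m inch '[[2,-45,0,0],[4,-90,0,0],[6,-135,0,0],[8,-180,0,0],[10,-215,0,0],[10.8,-231,0,0],[10.8,-231,0,0],[10.8,-231,0,0],[10.8,-231,0,0]]'
python3 - <<'E'
from h import *
im=grab("wrist","pics/w9.png")
go(.5602,-.1167,.0568+bot.tcp_to_grasp,6)
cv2.imwrite("pics/w9b.png",cv2.resize(im["color"][100:300,100:400],(600,400),interpolation=cv2.INTER_CUBIC))
for n,p in [("cup",(.5602,-.1167,.046)),("lug+",(.590,-.1138,.046))]: print(n,np.round((np.array(proj(im,p))-100)*2))
E
```

```text
time_s: 28.4
ee_pos: [0.5598, -0.1186, 0.1263]
orientation: [180.0, 0.1, 5.2]
force: [-0.2, 0.4, -1.2]
opening: 0.362
grip_force: 30.2
row [ 0.5 -1.7 69.7 -0.8] j7 -100.7 yaw 5.2
cup [299. 204.]
lug+ [298. 126.]
```

View pics/w9b.png

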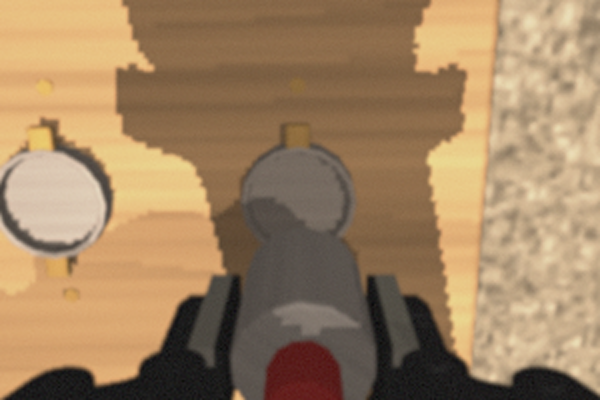

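Cup at (298,199) matches. I'll lower the second tin.

```bash
python3 -m inch '[[1,-1.5,20,0],[1,-1.5,40,0],[1,-1.5,52,0],[1,-1.5,52,0],[1,-1.5,60,0],[1,-1.5,66,0],[1,-1.5,69.5,0],[1,-1.5,70,0],[1,-1.5,70,0],[1,-1.5,70,0]]'
python3 -m inch '[[0,0,0,0],[0,0,0,0],[0,0,0,0],[0,0,-30,0],[0,0,-70,0],[0,0,-110,0],[0,0,-140,0],[0,0,-160,0],[0,0,-160,0]]' 60
python3 - <<'E'
from h import *
im=grab("wrist","pics/w10.png")
for c,s in blobs(im,(0,150,60),(6,255,255),20): print(c,s,ray(im,*c,.095))
t=grab("top","pics/t2.png")
for c,s in blobs(t,(0,150,90),(6,255,255),5): 
    if 160<c[0]<400 and 170<c[1]<260: print("red",c,s,np.round(ray(t,*c,.095),3))
for c,s in blobs(t,(100,120,40),(125,255,255),30): print("blue",c,s)
for c,s in blobs(t,(5,140,80),(14,255,255),8): 
    if 160<c[0]<400 and 170<c[1]<260: print("bar?",c,s,np.round(ray(t,*c,.098),3))
E
```

```text
time_s: 29.45
ee_pos: [0.5612, -0.1146, 0.0574]
orientation: [180.0, -0.0, 5.4]
force: [-0.5, 0.5, -1.5]
opening: 0.361
grip_force: 30.2
time_s: 30.35
ee_pos: [0.5626, -0.1145, 0.2204]
orientation: [179.9, -0.3, 5.4]
force: [0.6, 0.5, -0.1]
opening: 0.702
grip_force: 0.0
[250.80803571 189.62053571] [243 181  16  18 224] [ 0.56083898 -0.11401224  0.095     ]
[ 44.2515528  191.20186335] [ 33 183  24  18 322] [0.54213388 0.07020979 0.095     ]
red [283.06666667 193.06666667] [282 191   4   5  15] [ 0.558 -0.115  0.095]
red [238.28571429 203.5       ] [237 202   4   4  14] [0.539 0.07  0.095]
blue [173.23154362 216.16442953] [164 204  19  24 298]
bar? [283.94444444 185.72222222] [280 183   9   7  18] [ 0.59  -0.124  0.098]
bar? [271.11111111 187.        ] [270 185   4   5   9] [ 0.592 -0.072  0.098]
bar? [281.         189.35714286] [276 186  11   7  14] [ 0.575 -0.11   0.098]
bar? [278.6 207.2] [276 206   6   4  10] [ 0.496 -0.086  0.098]
bar? [171.36363636 209.93939394] [167 208  10   5  33] [0.549 0.336 0.098]
bar? [280.1 211.8] [278 211   5   3  10] [ 0.475 -0.088  0.098]
bar? [286.65 212.45] [284 210   6   6  20] [ 0.468 -0.113  0.098]
bar? [292.18181818 214.27272727] [291 212   4   7  11] [ 0.457 -0.133  0.098]
bar? [297.57142857 222.42857143] [296 219   5   7  14] [ 0.419 -0.148  0.098]
bar? [283.77777778 226.66666667] [282 225   5   4   9] [ 0.409 -0.091  0.098]
```

```bash
python3 -m inch '[[-12,45,-10,0],[-25,90,-20,0],[-40,135,-30,0],[-60,180,-40,0],[-85,220,-50,0],[-110,240,-50,0],[-120,245,-50,0],[-120,245,-50,0],[-120,245,-50,0]]'
python3 - <<'E'
from h import *
im=grab("wrist","pics/w11.png")
for c,s in blobs(im,(4,110,60),(15,255,255),60): print(c,s,np.round(ray(im,*c,.098),3))
cv2.imwrite("pics/w11b.png",im["color"])
print(readout.get_state()["ee_pos"])
E
```

```text
time_s: 31.35
ee_pos: [0.4651, -0.3683, 0.2664]
orientation: [-179.9, 0.0, 5.5]
force: [0.5, 0.6, -0.6]
opening: 0.704
grip_force: 0.0
[105.93307593  76.32689833] [ 92   0  27 163 777] [ 0.547 -0.223  0.098]
[300.01388889   1.09722222] [288   0  26   4  72] [ 0.626 -0.395  0.098]
[ 88.17028986 131.97463768] [ 63 117  38  39 276] [ 0.494 -0.203  0.098]
[331.98155738 157.19467213] [313 145  39  26 488] [ 0.492 -0.447  0.098]
[223.31853786 181.54569191] [216 163  15  39 383] [ 0.456 -0.339  0.098]
[ 27.55344262 250.11508197] [   0  224   83   72 3050] [ 0.357 -0.129  0.098]
[250.99479515 298.95635363] [  176   241   152   115 13449] [ 0.319 -0.381  0.098]
[393.03505911 274.22462291] [ 345  254   94   48 2453] [ 0.367 -0.538  0.098]
[383.90716804 369.20681551] [368 351  35  33 851] [ 0.232 -0.558  0.098]
[128.17592593 374.59259259] [119 359  16  25 216] [ 0.193 -0.237  0.098]
[ 0.465578   -0.36786406  0.26666735]
```

View pics/w11b.png

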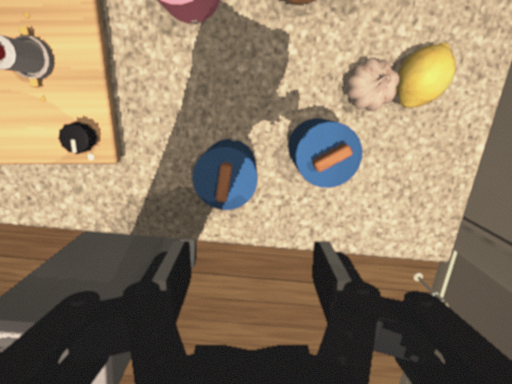

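```bash
cat >> h.py <<'E'
def bar(im,near,z=.098):
    m=cv2.inRange(cv2.cvtColor(im["color"],cv2.COLOR_BGR2HSV),(2,90,50),(18,255,255))
    n,l,st,c=cv2.connectedComponentsWithStats(m)
    i=1+min(range(n-1),key=lambda k:np.hypot(*(c[k+1]-near))+(1e4 if st[k+1,4]<60 else 0))
    cn=max(cv2.findContours((l==i).astype(np.uint8),cv2.RETR_EXTERNAL,cv2.CHAIN_APPROX_NONE)[0],key=len)
    W=np.array([ray(im,*p,z)[:2]*1e3 for p in cn[:,0]],np.float32); r=cv2.minAreaRect(W);b=cv2.boxPoints(r)
    e=max(b[1]-b[0],b[2]-b[1],key=np.linalg.norm);y=(np.degrees(np.arctan2(e[1],e[0]))+90)%180-90
    print("bar mm",np.round(r[0],1),np.round(r[1],1),"yaw",round(y,1));return r[0][0]/1e3,r[0][1]/1e3,y
E
python3 - <<'E'
from h import *
im=grab("wrist")
x,y,w=bar(im,(223,182)); go(x,y,.19,w)
bar(im,(332,157))
E
```

```text
bar mm [ 455.5 -339.4] [11.4 40.9] yaw -4.1
row [ -7.5 -29.2  95.5   9.6] j7 -67.0 yaw 5.6
bar mm [ 492.2 -446.7] [14.  38.7] yaw -55.0
```

```bash
python3 -m inch '[[-7.5,-29,45,8],[-7.5,-29,85,9.6],[-7.5,-29,95,9.6],[-7.5,-29,95,9.6],[-7.5,-29,95,9.6]]' 45
python3 - <<'E'
from h import *
im=grab("wrist","pics/w12.png")
u=proj(im,(.4555,-.3394,.098));print(u)
x,y,w=bar(im,u); go(x,y,.081+bot.tcp_to_grasp,w)
E
```

```text
time_s: 31.95
ee_pos: [0.4559, -0.3419, 0.1737]
orientation: [180.0, -0.1, -4.1]
force: [-0.8, -0.4, 0.5]
opening: 0.526
grip_force: 0.0
(np.float64(248.5604939143958), np.float64(205.77950265551175))
bar mm [ 456.4 -339.3] [11.  40.7] yaw -4.7
row [ 0.2 -2.8 93.   0.5] j7 -80.7 yaw -4.2
```

```bash
python3 -m inch '[[0,-2.5,40,0.5],[0,-2.5,70,0.5],[0,-2.5,85,0.5],[0,-2.5,92,0.5],[0,-2.5,92.5,0.5],[0,-2.5,92.5,0.5]]'
python3 -m inch '[[0,0,0,0],[0,0,0,0],[0,0,0,0],[0,0,0,0],[0,0,0,0],[0,0,0,0],[0,0,0,0]]' 0 60
python3 -m inch '[[0,0,-40,0],[0,0,-80,0],[0,0,-120,0],[0,0,-145,0],[0,0,-145,0],[0,0,-145,0]]'
python3 - <<'E'
from h import *
go(.5606,-.1155,.225+bot.tcp_to_grasp,5.6)
E
```

```text
time_s: 32.6
ee_pos: [0.4554, -0.3397, 0.0809]
orientation: [179.9, -0.1, -4.7]
force: [0.3, 0.1, 0.1]
opening: 0.528
grip_force: 0.0
time_s: 33.3
ee_pos: [0.4548, -0.3397, 0.0805]
orientation: [179.9, -0.1, -4.7]
force: [-2.3, -0.9, 6.6]
opening: 0.121
grip_force: 60.0
time_s: 33.9
ee_pos: [0.4541, -0.3392, 0.2244]
orientation: [180.0, 0.0, -4.7]
force: [0.3, 0.7, -3.1]
opening: 0.122
grip_force: 59.1
row [  87.7 -231.7   -0.6  -10.3] j7 -79.2 yaw -4.7
```

```bash
python3 -m inch '[[15,-45,0,-3],[32,-90,0,-6],[50,-135,0,-10.3],[68,-180,0,-10.3],[84,-220,0,-10.3],[86.7,-231.5,0,-10.3],[86.7,-231.5,0,-10.3],[86.7,-231.5,0,-10.3],[86.7,-231.5,0,-10.3]]'
python3 - <<'E'
from h import *
im=grab("wrist","pics/w13.png"); cv2.imwrite("pics/w13b.png",im["color"])
go(.5597,-.116,.12+bot.tcp_to_grasp,5.6)
print(proj(im,(.5603,-.116,.046)),proj(im,(.590,-.113,.046)),proj(im,(.531,-.119,.046)))
E
```

```text
time_s: 34.8
ee_pos: [0.559, -0.1177, 0.2236]
orientation: [180.0, 0.1, 5.4]
force: [-0.1, -0.2, -2.7]
opening: 0.12
grip_force: 59.1
row [  0.7  -1.6 103.9  -0.2] j7 -96.1 yaw 5.4
(np.float64(250.09542403642473), np.float64(172.2621065661384)) (np.float64(249.8902421165911), np.float64(143.79980989765875)) (np.float64(250.32460922831123), np.float64(198.89606316821107))
```

View pics/w13b.png

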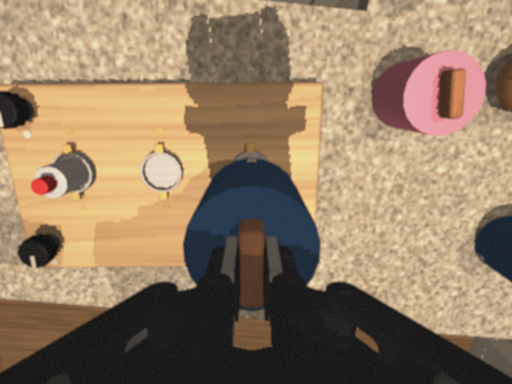

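The shell is held square, with the lug tip at (250,146) directly ahead of it. I'll lower it onto the right cup.

```bash
python3 -m inch '[[0.7,-1.6,35,0],[0.7,-1.6,65,0],[0.7,-1.6,82,0],[0.7,-1.6,90,0],[0.7,-1.6,90,0],[0.7,-1.6,95,0],[0.7,-1.6,99,0],[0.7,-1.6,103,0],[0.7,-1.6,106,0],[0.7,-1.6,106,0]]'
python3 -m inch '[[0,0,1,0],[0,0,2,0],[0,0,3,0],[0,0,3,0]]'
```

```text
time_s: 35.85
ee_pos: [0.5603, -0.1139, 0.1183]
orientation: [180.0, 0.0, 5.6]
force: [0.1, -0.2, -2.2]
opening: 0.118
grip_force: 59.1
time_s: 36.25
ee_pos: [0.5604, -0.1139, 0.1154]
orientation: [-180.0, 0.0, 5.6]
force: [-0.3, 0.5, -2.4]
opening: 0.121
grip_force: 59.1
```

```bash
python3 -m inch '[[0,1,0.7,0],[0,1,1.2,0],[0,1,1.2,0]]'
python3 -m inch '[[0,0,0,-8],[0,0,0,-16],[0,0,0,-24],[0,0,0,-32],[0,0,0,-32]]'
```

```text
time_s: 36.55
ee_pos: [0.5605, -0.1149, 0.1143]
orientation: [-180.0, 0.0, 5.6]
force: [-0.5, -0.7, -2.4]
opening: 0.123
grip_force: 59.1
time_s: 37.05
ee_pos: [0.5605, -0.115, 0.1142]
orientation: [-180.0, -0.0, 37.7]
force: [0.4, 0.3, -2.0]
opening: 0.119
grip_force: 59.1
```

```bash
python3 -m inch '[[0,0,0,-8],[0,0,0,-16],[0,0,0,-24],[0,0,0,-32],[0,0,0,-40],[0,0,0,-48],[0,0,0,-56],[0,0,0,-58],[0,0,0,-58]]'
python3 -m inch '[[0,0,0.5,0],[0,0,0.5,0],[0,0,0.5,0],[0,0,0.5,0],[0,0,-0.5,0],[0,0,-30,0],[0,0,-70,0],[0,0,-110,0],[0,0,-130,0],[0,0,-130,0]]' 45
python3 - <<'E'
from h import *
im=grab("wrist","pics/w14.png")
u=proj(im,(.5603,-.115,.132));print(u)
bar(im,u,.132)
t=grab("top")
for c,s in blobs(t,(100,120,40),(125,255,255),30): print("blue",c,s)
go(.505,.28,.29,4)
E
```

```text
time_s: 37.95
ee_pos: [0.5605, -0.115, 0.1142]
orientation: [-180.0, -0.0, 95.4]
force: [0.8, 0.2, -1.4]
opening: 0.122
grip_force: 59.1
time_s: 38.95
ee_pos: [0.562, -0.1144, 0.2477]
orientation: [179.7, 0.1, 95.6]
force: [0.4, -0.1, -0.5]
opening: 0.526
grip_force: 0.0
(np.float64(248.5799089274045), np.float64(190.97052296317062))
bar mm [ 560.  -113.2] [11.2 40.4] yaw -84.9
blue [283.05119454 196.37883959] [275 184  18  24 293]
blue [173.22147651 216.16778523] [164 204  19  24 298]
row [398.6 -16.9 -27.  -88.4] j7 -17.3 yaw 95.6
```

```bash
python3 -m inch '[[45,-1,-20,0],[90,-1,-27,0],[140,-1,-27,0],[190,0,-27,0],[240,5,-27,0],[290,10,-27,0],[340,15,-27,0],[385,20,-27,0],[395,20,-27,0],[395,20,-27,0],[395,20,-27,0],[395,20,-27,0]]'
python3 - <<'E'
from h import *
im=grab("wrist","pics/w15.png");print(readout.get_state()["ee_pos"])
u=proj(im,(.55,.335,.098));print(u)
x,y,w=bar(im,u); go(x,y,.19,w)
E
```

```text
time_s: 40.25
ee_pos: [0.5428, 0.2779, 0.2706]
orientation: [-180.0, 0.1, 95.4]
force: [0.5, -0.8, 0.8]
opening: 0.527
grip_force: 0.0
[0.54285224 0.27786098 0.27087895]
(np.float64(264.15305199373137), np.float64(119.69897951095633))
bar mm [555.2 338.7] [38.5 11.6] yaw 65.7
row [59.4 18.  99.6 29.7] j7 -53.0 yaw 95.4
```

```bash
python3 -m inch '[[45,15,40,8.5],[59,18,80,17],[59.4,18,97,25.5],[59.4,18,97,29.7],[59.4,18,97,29.7],[59.4,18,97,29.7]]'
python3 - <<'E'
from h import *
im=grab("wrist","pics/w16.png")
u=proj(im,(.555,.3387,.098));print(u)
x,y,w=bar(im,u); go(x,y,.081+bot.tcp_to_grasp,w)
E
```

```text
time_s: 40.9
ee_pos: [0.555, 0.3401, 0.1749]
orientation: [180.0, -0.0, 65.9]
force: [-0.2, 0.5, 0.9]
opening: 0.532
grip_force: 0.0
(np.float64(252.3093956374822), np.float64(206.57611167661244))
bar mm [556.5 340.5] [40.8 10.6] yaw 65.6
row [ 0.9  1.3 94.1  0.3] j7 -86.3 yaw 65.9
```

```bash
python3 -m inch '[[0.9,1,40,0.3],[0.9,1,70,0.3],[0.9,1,86,0.3],[0.9,1,93,0.3],[0.9,1,93.5,0.3],[0.9,1,93.5,0.3]]'
python3 -m inch '[[0,0,0,0],[0,0,0,0],[0,0,0,0],[0,0,0,0],[0,0,0,0],[0,0,0,0],[0,0,0,0]]' 0 60
python3 -m inch '[[0,0,-40,0],[0,0,-80,8],[0,0,-120,16.5],[0,0,-145,25],[0,0,-145,33],[0,0,-145,42],[0,0,-145,50],[0,0,-145,58],[0,0,-145,60],[0,0,-145,60]]'
python3 - <<'E'
from h import *
go(.5417,.072,.225+bot.tcp_to_grasp,5.6)
E
```

```text
time_s: 41.55
ee_pos: [0.556, 0.3422, 0.0822]
orientation: [180.0, -0.1, 65.6]
force: [-0.4, -0.4, 0.7]
opening: 0.529
grip_force: 0.0
time_s: 42.25
ee_pos: [0.5564, 0.3417, 0.0818]
orientation: [179.9, -0.1, 65.6]
force: [2.6, -1.9, 5.6]
opening: 0.117
grip_force: 62.6
time_s: 43.25
ee_pos: [0.5547, 0.3414, 0.2252]
orientation: [180.0, 0.1, 5.6]
force: [0.8, 0.3, -1.8]
opening: 0.126
grip_force: 61.5
row [-3.920e+01  2.668e+02  2.000e-01  0.000e+00] j7 -138.4 yaw 5.6
```

```bash
python3 -m inch '[[-7,45,0,0],[-14,90,0,0],[-20,135,0,0],[-27,180,0,0],[-34,225,0,0],[-39,260,0,0],[-39.2,267,0,0],[-39.2,267,0,0],[-39.2,267,0,0],[-39.2,267,0,0],[-39.2,267,0,0]]'
python3 - <<'E'
from h import *
im=grab("wrist","pics/w17.png"); cv2.imwrite("pics/w17b.png",cv2.resize(im["color"][60:300,100:400],(600,480)))
go(.5417,.072,.12+bot.tcp_to_grasp,5.6)
print((np.array(proj(im,(.5717,.0749,.046)))-[100,60])*2)
E
```

```text
time_s: 44.35
ee_pos: [0.5422, 0.0737, 0.2258]
orientation: [-180.0, 0.0, 5.7]
force: [0.6, 0.1, -0.4]
opening: 0.127
grip_force: 61.5
row [-7.000e-01  1.300e+00  1.058e+02  1.000e-01] j7 -112.6 yaw 5.7
[307.01857355 171.24031938]
```

View pics/w17b.png

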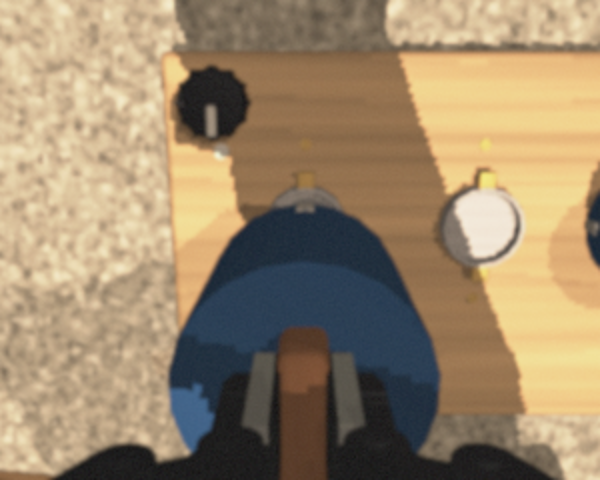

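Lug at (306,171) as predicted. I'll lower the shell.

```bash
python3 -m inch '[[0,0,35,0],[0,0,65,0],[0,0,82,0],[0,0,90,0],[0,0,90,0],[0,0,95,0],[0,0,99,0],[0,0,103,0],[0,0,107,0],[0,0,108,0],[0,0,108,0]]'
```

```text
time_s: 45.5
ee_pos: [0.5429, 0.0719, 0.1179]
orientation: [-180.0, -0.1, 5.6]
force: [2.3, 0.2, -3.0]
opening: 0.123
grip_force: 61.4
```

```bash
python3 -m inch '[[-1,0,1,0],[-1,0,2,0],[-1,0,2.5,0],[-1,0,2.5,0]]'
python3 -m inch '[[0,0,0,-8],[0,0,0,-16],[0,0,0,-24],[0,0,0,-32],[0,0,0,-32]]'
```

```text
time_s: 45.9
ee_pos: [0.5422, 0.072, 0.1157]
orientation: [-180.0, -0.1, 5.6]
force: [4.7, 0.1, -0.7]
opening: 0.122
grip_force: 61.8
time_s: 46.4
ee_pos: [0.5417, 0.0718, 0.1154]
orientation: [-180.0, -0.0, 37.7]
force: [4.1, 0.4, 1.1]
opening: 0.122
grip_force: 61.9
```

```bash
python3 -m inch '[[1.4,1.1,0,0],[1.4,1.1,0,0],[1.4,1.1,0,-8],[1.4,1.1,0,-16],[1.4,1.1,0,-24],[1.4,1.1,0,-32],[1.4,1.1,0,-40],[1.4,1.1,0,-48],[1.4,1.1,0,-56],[1.4,1.1,0,-58],[1.4,1.1,0,-58]]'
```

```text
time_s: 47.5
ee_pos: [0.5421, 0.0717, 0.115]
orientation: [-179.9, 0.0, 95.5]
force: [-0.9, 0.3, 1.0]
opening: 0.125
grip_force: 62.0
```

Locked. I'll release, retreat and check everything.

```bash
python3 -m inch '[[0,0,0,0],[0,0,0,0],[0,0,0,0],[0,0,0,0],[0,0,-30,0],[0,0,-70,0],[0,0,-110,0],[0,0,-150,0],[0,0,-150,0],[0,0,-150,0]]' 45
python3 -m inch '[[-45,-10,-10,8],[-90,-20,-20,16],[-95,-40,-40,25],[-95,-70,-40,33],[-95,-100,-40,42],[-95,-110,-40,50],[-95,-110,-40,59],[-95,-110,-40,67],[-95,-110,-40,76],[-95,-110,-40,84],[-95,-110,-40,90],[-95,-110,-40,90]]'
python3 - <<'E'
from h import *
im=grab("wrist","pics/w18.png");t=grab("top","pics/t3.png")
for p in [(.542,.072,.132),(.5603,-.115,.132)]: bar(im,proj(im,p),.132)
C=ray(im,*proj(im,(.5505,-.022,.042)),.042)
a=im["color"]; b=t["color"][150:300,90:440]
cv2.imwrite("pics/fin.png",np.vstack([cv2.resize(a[:270],(640,338)),cv2.resize(b,(640,257))]))
print(readout.get_state()["ee_pos"])
E
```

```text
time_s: 48.5
ee_pos: [0.5435, 0.0718, 0.266]
orientation: [179.9, 0.0, 95.5]
force: [-0.4, -0.3, 0.3]
opening: 0.523
grip_force: 0.0
time_s: 49.7
ee_pos: [0.4422, -0.0337, 0.3042]
orientation: [-180.0, 0.1, 5.5]
force: [0.1, -0.4, -0.1]
opening: 0.53
grip_force: 0.0
bar mm [542.2  66.3] [12.1 40.5] yaw -84.5
bar mm [ 559.9 -113.4] [11.2 40.6] yaw -84.5
[ 0.44244894 -0.03352651  0.30455973]
```

View pics/fin.png

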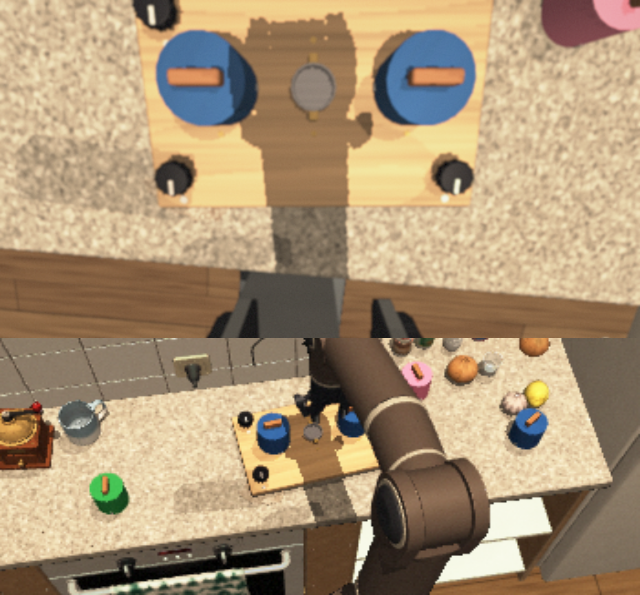

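The final view shows both shells seated, bars across the lugs at (195,77) and (437,76). The pointers are on their dots, no loose tin is visible and the bystanders are untouched. Handing in.

```bash
python3 -c "
from bench import ticket; print(ticket.finish_job())"
```

```text
the job is handed in; nothing more can be done
None
```

I handed the job in at about 50 s: the board's three feet are set to level, and both tins I found (no third was visible) stand in the left and right cups under locked blue shells; hand-in returned no verdict.

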